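Clip the lid onto the sample box

TASK

Put the blue lid on the open sample box so that it lies flat on the rim with its clips still open, then fold its four orange clips down around the rim one by one and push each inwards until it snaps home under the flange and stays down. Push gently, by feel: the clips are thin and break above 20 N. Leave everything else on the bench where it is and let go of the lid and clips at the end.

Things in the scene. Friction and masses are not known exactly. Their poses are not given: they have to be found in the camera images.
- box: open white sample box, fixed to the bench, holding capped tubes. Outside 110 (x) x 150 (y) x 95 mm tall, walls 4 mm, mouth 102 x 142 mm. A flange 6 mm thick runs round the rim, 11 mm out from the walls. Origin: centre of the underside, z up. Below the flange in the middle of each side hangs a springy white bead, with a seat panel behind it
- box_rim (a point): centre of the box's mouth, level with the rim's top, 95 mm above the box's origin, same axes. The four seats, each with its bead, are set at different depths, anywhere within 6 mm in or out of the middle setting, which no reading shows, so the place where a clip snaps and stops differs from side to side and has to be felt
- lid: loose blue lid, plate 136 (x) x 176 (y) x 6 mm, 0.33 to 0.45 kg with its four orange clips, hinged at the middles of its edges. Origin: centre of the plate's underside, z up. Below it a skirt 12 mm deep, 99 x 139 mm, goes into the box's mouth with 1.5 mm play each side; it starts standing on this. Fits either way round, long sides together; on the box its origin meets point box_rim
- lid_bar (a point): middle of the white grip bar on the lid, 22 mm above the lid's origin, same axes; the bar is 18 mm wide (x), 70 mm long (y) and 32 mm high, rising from the plate's top (6 mm) to 38 mm above the origin
- clip_a: slippery orange clip flap on the lid's +x edge, 44 mm wide, 47 mm long. Origin: on its hinge line, 70 mm from the lid's centre, 3 mm above the plate's underside. y along the hinge, z from free end to hinge, x outward when it hangs straight; outer face at x = 5 mm, at 9 mm on the thumb tab (last 9 mm). Starts level to 30 degrees above; a weak spring (0.6 N) reopens it to about level unless snapped in. Breaks above 20 N
- clip_a_ridge (a point): centre of the ridge inside clip a, a 5 mm bar 34 mm long, 26 mm below the hinge and 10 mm inward when the clip hangs straight. Pushed in near the free end it rides over the bead with 3 to 8 N, snaps and stops hard about 2.5 mm farther in, the clip then hanging between 4 degrees inward and 23 outward. Home, it is 65 mm, give or take 6, from the box's middle plane, by the hidden setting
- clip_b: slippery orange clip flap on the lid's +y edge, 44 mm wide, 47 mm long. Origin: on its hinge line, 90 mm from the lid's centre, 3 mm above the plate's underside. y along the hinge, z from free end to hinge, x outward when it hangs straight; outer face at x = 5 mm, at 9 mm on the thumb tab (last 9 mm). Starts level to 30 degrees above; a weak spring (0.6 N) reopens it to about level unless snapped in. Breaks above 20 N
- clip_b_ridge (a point): centre of the ridge inside clip b, a 5 mm bar 34 mm long, 26 mm below the hinge and 10 mm inward when the clip hangs straight. Pushed in near the free end it rides over the bead with 3 to 8 N, snaps and stops hard about 2.5 mm farther in, the clip then hanging between 4 degrees inward and 23 outward. Home, it is 85 mm, give or take 6, from the box's middle plane, by the hidden setting
- clip_c: slippery orange clip flap on the lid's -x edge, 44 mm wide, 47 mm long. Origin: on its hinge line, 70 mm from the lid's centre, 3 mm above the plate's underside. y along the hinge, z from free end to hinge, x outward when it hangs straight; outer face at x = 5 mm, at 9 mm on the thumb tab (last 9 mm). Starts level to 30 degrees above; a weak spring (0.6 N) reopens it to about level unless snapped in. Breaks above 20 N
- clip_c_ridge (a point): centre of the ridge inside clip c, a 5 mm bar 34 mm long, 26 mm below the hinge and 10 mm inward when the clip hangs straight. Pushed in near the free end it rides over the bead with 3 to 8 N, snaps and stops hard about 2.5 mm farther in, the clip then hanging between 4 degrees inward and 23 outward. Home, it is 65 mm, give or take 6, from the box's middle plane, by the hidden setting
- clip_d: slippery orange clip flap on the lid's -y edge, 44 mm wide, 47 mm long. Origin: on its hinge line, 90 mm from the lid's centre, 3 mm above the plate's underside. y along the hinge, z from free end to hinge, x outward when it hangs straight; outer face at x = 5 mm, at 9 mm on the thumb tab (last 9 mm). Starts level to 30 degrees above; a weak spring (0.6 N) reopens it to about level unless snapped in. Breaks above 20 N
- clip_d_ridge (a point): centre of the ridge inside clip d, a 5 mm bar 34 mm long, 26 mm below the hinge and 10 mm inward when the clip hangs straight. Pushed in near the free end it rides over the bead with 3 to 8 N, snaps and stops hard about 2.5 mm farther in, the clip then hanging between 4 degrees inward and 23 outward. Home, it is 85 mm, give or take 6, from the box's middle plane, by the hidden setting
- reagent_bottle: bystander: clear screw-cap bottle, 56 mm across, 110 mm tall; origin at the centre of its underside; to be left alone
- tip_box: bystander: white and yellow pipette-tip box, 85 x 120 x 60 mm; origin at the centre of its underside; to be left alone
- beaker: bystander: clear beaker, 60 mm across, 75 mm tall; origin at the centre of its underside; to be left alone
- mouse: bystander: black computer mouse, 62 mm across, 34 mm tall, on a blue mat; origin at the centre of its underside; to be left alone
- sample_jar: bystander: small jar with a blue cap, 34 mm across, 50 mm tall; origin at the centre of its underside; to be left alone
- tube_rack: bystander: green rack of red-capped tubes, 60 x 130 x 75 mm; origin at the centre of its underside; to be left alone

How it is judged:
On the way, in this order (a step that is already met when the one before it is completed fails the run):
1. the lid lies flat on the rim of the box, let go, with all four clips still open (z of lid in the frame of box between 0.0925 and 0.0968 m and x of lid in the frame of box between -0.004 and 0.004 m and y of lid in the frame of box between -0.004 and 0.004 m and angle between the x axis of lid and the x axis of box, either way round below 0.06 rad and angle between lid's own z axis and vertical below 0.03 rad and angle between each of clip_a, clip_b, clip_c, clip_d's own z axis and vertical above 0.6 rad and contact force between lid and the fingers below 0.5 N), for 0.2 s.
2. all four clips are snapped home (x of clip_a_ridge in the frame of box between -0.072 and 0.072 m and z of each of clip_a_ridge, clip_b_ridge, clip_c_ridge, clip_d_ridge in the frame of box below 0.078 m and y of clip_b_ridge in the frame of box between -0.092 and 0.092 m and x of clip_c_ridge in the frame of box between -0.072 and 0.072 m and y of clip_d_ridge in the frame of box between -0.092 and 0.092 m), for 0.2 s.
At the end, for the whole second after the job is handed in: lid at rest on the rim: 92.5 to 96.8 mm above the box's origin, within 4 mm in x and y, 0.06 rad in turn, 0.03 rad in tilt; each clip snapped home: ridge less than 72 mm (clips a, c) or 92 mm (b, d) from the box's middle plane and below 78 mm in the box's frame (all of step 2 and z of lid in the frame of box between 0.0925 and 0.0968 m and x of lid in the frame of box between -0.004 and 0.004 m and y of lid in the frame of box between -0.004 and 0.004 m and angle between the x axis of lid and the x axis of box, either way round below 0.06 rad and angle between lid's own z axis and vertical below 0.03 rad and linear speed of lid below 0.01 m/s); the robot touches nothing.
It fails at once if a clip pushed with more than 20 N (contact force between any of clip_a, clip_b, clip_c, clip_d and the fingers above 20 N or contact force between any of clip_a, clip_b, clip_c, clip_d and the arm above 20 N).
It fails at once if a bystander moved by more than 20 mm (distance of any of reagent_bottle, tip_box, beaker, mouse, sample_jar, tube_rack from where it was at the start of the episode above 0.02 m).
It also fails if it takes over 72 s, if anything falls off the work surface, if the arm or the gripper's body presses on something with over 40 N, if the wrist force passes 120 N, or if a joint passes its speed limit or range.

ROBOT

A 6-joint arm with a two-finger parallel gripper is mounted at the origin on the work surface. World frame = base frame: x ahead of the robot, y to its left, z up, the work surface at z = 0. Lengths are in m, angles in rad, forces in N, time in s.
With the tool pointing down it reaches from about 0.4 to 0.925 m from the base axis. Payload 12.5 kg.
Tool frame: the origin (TCP) lies midway between the tips of the shut fingers; the grasp point (between the pads) lies 19 mm behind it; z points along the fingers, y is the direction in which the jaws open and shut (so a half turn about z gives the same grasp; the last joint's range is limited). The gripper opens to 95 mm and grips with 3 to 60 N. Pads are 20 mm wide; open, the fingers measure 119 mm over their backs; the gripper's body (75 mm by 180 mm) begins 59 mm behind the grasp point.
Start: joints at [-1.242, 0.491, 1.559, -0, 1.092, -0.106], TCP at [0.263, -0.567, 0.215] pointing down, gripper open.
Joint ranges: [-3.1, 3.1], [-0.84, 2.19], [0.05, 2.79], [-1.13, 4.28], [0.06, 2.93], [-2.69, 2.69]. Speed limits (rad/s): [2.22, 2.22, 2.79, 3.14, 3.14, 3.14].

INTERFACE

Orientations are given as a unit quaternion [x, y, z, w].
In Python, from workcell import monitor, read_camera, camera_info, order, find_in, outline_of gives the robot as it stands. The module is installed in compiled form; this text tells all that it offers.
- The arm moves only by the tool move_arm, never from a script. Its argument "steps" is a list of rows, each an object of numbers: "x", "y", "z": the shift along the world's x, y, z each as a share of 25 mm, from -1 to 1; "yaw": the turn about the world's z as a share of 0.12 rad, from -1 to 1; "fingers": the closure, from -1 (fully open) to 1 (shut). In form: [{"x": .., "y": .., "z": .., "yaw": .., "fingers": ..}, ...]. A call has 1 to 8 rows; each row shifts and turns the commanded pose from where the row before left it; what a row does not reach is not made up. A row lasts 1/8 s, in which the tool goes at most 62.5 mm and 10.7 degrees, less where a joint would pass 70% of its speed; a pose out of reach is approached as far as the arm can. A call with a number of a shift or a turn outside -1 to 1 is refused whole. A call with a gripper value outside its range is refused whole. The fingers move at their own pace and stop on an object; the grip force is fixed at half the most. Time passes only in rows, so rows that do not move let the fingers close. It gives the time, the measured TCP pose, the force and the opening at its end, in the units of the state.
- monitor.get_obs(): the state, without advancing time (a new reading comes with each control period).
- read_camera(name): name is "scene" or "top"; returns the picture (384x512x3 uint8, blue, green, red); there is no depth.
- camera_info(name): a dict with "intrinsics" (3x3 intrinsics, pixels), "rvec" (rotation vector, rad) and "tvec" (3), from world to camera coordinates, as OpenCV has them. Camera axes: x right, y down, z forward; pixel columns grow to the right and rows downward; lengths in m; the calibration is good to about 2 mm. A picture is of the moment at which its call begins. camera_info takes no time and is no camera call.
- order.job_done(): hands the job in, once; it reports no verdict.
Trained networks look in the newest picture that a camera, given by its name, has taken for a name from the list of things; names that differ only in an ending like _2 or _b are one class to them, and where a whole thing is asked for, a point or a joint stands for the part that bears it (a point fixed in the world has none). Each returns a list of dicts, best first, with "p" (0 to 1); they miss things now and then, are a little off and sometimes report something else, mostly with a low value. They report only what shows in the picture. A call takes as long as a camera call.
- find_in(camera, query): "extent" ([left, top, right, bottom] in pixels, round what is visible of it).
- outline_of(camera, query): "mask" (384x512 bool, what is visible of it) and "extent" ([left, top, right, bottom] in pixels, round what is visible of it).
The state is a dict: "clock": time; "q": joint angles; "dq": joint speeds; "joint_torque": joint torques, N m; "ee_pos": TCP position; "tcp_rot": TCP orientation; "ft_force": force on the tool from outside, world axes, zero at the start; "wrist_torque": the same for the moment, N m; "finger_gap": finger opening in m.
Only numpy, scipy, OpenCV 4.12 (cv2) and the standard library are available. Lean on these libraries where they do the work, as an engineer would, in place of code of your own. Each camera call takes 0.05 s, during which the arm holds its last target. There are 200 camera calls.

## Working session

There is one attempt and no reset: what is moved stays moved. The work goes in short steps, Python scripts to look and compute and a tool call to move; the robot and the scene stay as the last step left them, time stands still between calls to the robot, and variables do not carry over. Pictures are saved under pics/ and viewed, about 8 in all and at most 12, crops included, and the job is handed in when it is done.

Besides the shell and the picture viewer there is one more tool, called after "Emit:" as name(argument=value, ...), one argument or row to a line, values as JSON. move_arm: Moves the arm, as the interface text tells. Shift numbers are shares of 25 mm and turn numbers shares of 0.12 rad, none past 1 either way. Its arguments: {"type":"object","properties":{"steps":{"type":"array"}},"required":["steps"]}

```bash
mkdir -p pics; ls; cat > h.py <<'E'
import numpy as np, cv2
from workcell import monitor, read_camera, camera_info, order, find_in, outline_of
def cam(n):
    c=camera_info(n); K=np.array(c["intrinsics"],float); R=cv2.Rodrigues(np.array(c["rvec"],float))[0]; t=np.array(c["tvec"],float).ravel()
    return K,R,t
def to_z(n,uv,z):
    K,R,t=cam(n); uv=np.atleast_2d(np.array(uv,float)); d=np.c_[uv,np.ones(len(uv))]@np.linalg.inv(K).T@R; o=-R.T@t
    return o+d*((z-o[2])/d[:,2])[:,None]
def proj(n,P):
    K,R,t=cam(n); q=(np.atleast_2d(P)@R.T+t)@K.T; return q[:,:2]/q[:,2:]
E
python3 - <<'E'
from h import *
for n in ("scene","top"):
    im=read_camera(n); cv2.imwrite(f"pics/{n}0.png",im); K,R,t=cam(n); print(n,K[0,0],-R.T@t)
for q in ("box","lid","lid_bar","clip_a","reagent_bottle","tip_box","beaker","mouse","sample_jar","tube_rack"):
    print(q,[(np.round(d["extent"]).tolist(),round(d["p"],2)) for d in find_in("top",q)[:4]])
print(monitor.get_obs())
E
```

```text
pics
scene 484.1882781529565 [ 1.41001999 -0.06403695  1.41033624]
top 365.80437947615775 [ 0.26508498 -0.02241646  1.5740283 ]
box [([168.0, 167.0, 217.0, 208.0], 0.7)]
lid [([271.0, 165.0, 335.0, 219.0], 0.66), ([271.0, 192.0, 283.0, 201.0], 0.36)]
lid_bar [([275.0, 168.0, 338.0, 217.0], 0.95)]
clip_a [([297.0, 208.0, 309.0, 218.0], 0.65)]
reagent_bottle [([117.0, 190.0, 136.0, 209.0], 0.62)]
tip_box []
beaker [([132.0, 160.0, 150.0, 179.0], 0.73)]
mouse [([367.0, 229.0, 385.0, 244.0], 0.43)]
sample_jar [([241.0, 228.0, 250.0, 238.0], 0.6), ([299.0, 207.0, 310.0, 217.0], 0.36)]
tube_rack [([350.0, 180.0, 385.0, 196.0], 0.92), ([275.0, 168.0, 338.0, 220.0], 0.57)]
{'clock': 0.6, 'q': array([-1.24161300e+00,  4.90841644e-01,  1.55890787e+00, -2.49297010e-05,
        1.09168438e+00, -1.05597777e-01]), 'dq': array([ 9.31052985e-05, -2.70418604e-03,  1.37915985e-03,  3.85383492e-04,
        5.06873483e-04, -1.17460101e-03]), 'joint_torque': array([-4.13305970e-04, -6.12208629e+01, -2.58364159e+01,  6.92539802e-02,
        4.45139827e-02, -3.27676855e-05]), 'ee_pos': array([ 0.26327903, -0.5668591 ,  0.2146945 ]), 'tcp_rot': array([ 9.76462343e-01,  2.15687938e-01, -2.13723036e-06,  8.01176799e-05]), 'ft_force': array([ 0.31325712, -0.1706028 ,  0.90176266]), 'wrist_torque': array([ 0.03673268, -0.01670962,  0.05155773]), 'finger_gap': 0.09521486309511039}
```

View pics/top0.png

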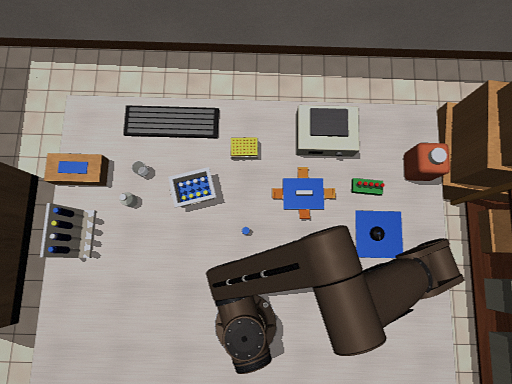

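View pics/scene0.png

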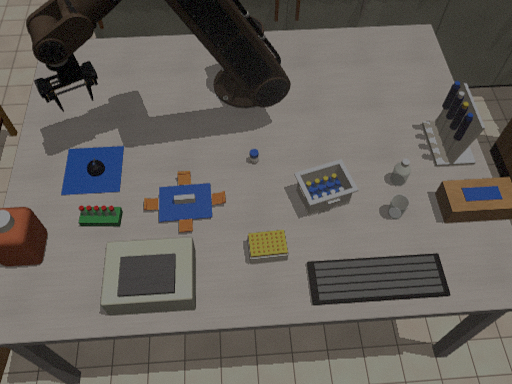

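```bash
python3 - <<'E'
from h import *
rows=[]
S,T=cv2.imread("pics/scene0.png"),cv2.imread("pics/top0.png")
def crop(im,x,y,w=75,h=56,s=5): return cv2.resize(im[y:y+h,x:x+w],None,fx=s,fy=s,interpolation=cv2.INTER_CUBIC)
a=np.hstack([crop(T,155,162),crop(T,266,164)]); b=np.hstack([crop(S,288,158),crop(S,146,170)])
cv2.imwrite("pics/crops.png",np.vstack([a,b]))
for n,im in (("top",T),("scene",S)):
    for q in ("lid","box"):
        for o in ([] if False else outline_of(n,q)[:2]): print(n,q,np.round(o["extent"]),round(o["p"],2),o["mask"].sum())
# blue plate
for n,im,roi in (("top",T,(266,164,75,60)),("scene",S,(140,165,95,75))):
    x,y,w,h=roi; c=im[y:y+h,x:x+w].astype(int); m=((c[...,0]>c[...,2]+50)).astype(np.uint8)
    k=cv2.connectedComponents(m)[1]; 
    ct=max(cv2.findContours(m,cv2.RETR_EXTERNAL,cv2.CHAIN_APPROX_NONE)[0],key=cv2.contourArea).reshape(-1,2)+[x,y]
    P=to_z(n,ct,0.018)[:,:2]; print(n,"lid",cv2.minAreaRect((P*1000).astype(np.float32)))
E
```

```text
top lid [273. 163. 335. 218.] 0.85 1793
top box [169. 166. 216. 207.] 0.56 1345
scene lid [144. 168. 228. 233.] 0.85 2438
scene box [297. 158. 356. 214.] 0.79 2330
top lid ((546.5993041992188, -233.04412841796875), (131.8830108642578, 174.90133666992188), 1.419686198234558)
scene lid ((546.8533935546875, -234.83316040039062), (135.04312133789062, 173.5037384033203), 1.6343307495117188)
```

View pics/crops.png

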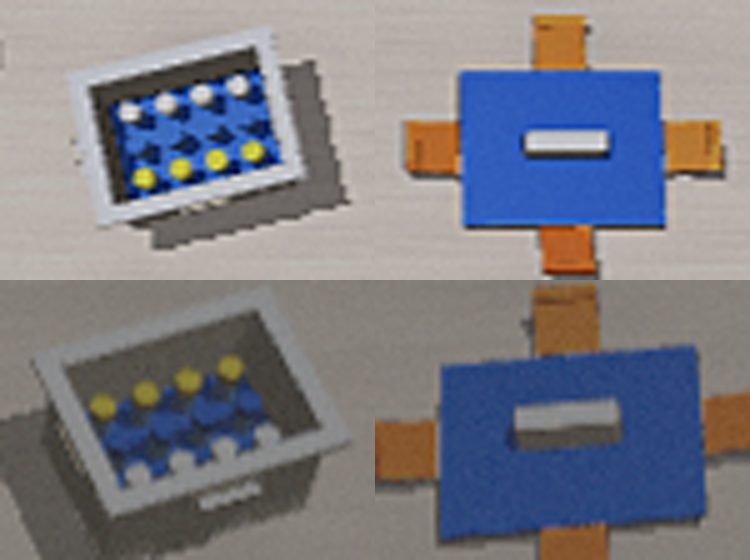

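```bash
cat > fit.py <<'E'
from h import *
from scipy.optimize import least_squares
def fit(hx,hy,z,obs,x0):
    C=np.array([[hx,hy],[hx,-hy],[-hx,-hy],[-hx,hy]])
    def P(p):
        c,s=np.cos(p[2]),np.sin(p[2]); return np.c_[C@np.array([[c,s],[-s,c]])+p[:2],np.full(4,z)]
    r=lambda p,ks=None: np.concatenate([(proj(n,P(p))-o).ravel() for n,o in obs.items() if ks is None or n in ks])
    for ks in (None,["top"],["scene"]):
        s=least_squares(r,x0,args=(ks,)); print(ks,s.x.round(4),"rms px",np.sqrt(np.mean(s.fun**2)).round(2))
E
python3 - <<'E'
from fit import *
def px(l,x0,y0): return (np.array(l,float)+.5)/5-.5+[x0,y0]
# order: (+x,+y),(+x,-y),(-x,-y),(-x,+y)
fit(.066,.086,.095,{"top":px([(68,75),(272,27),(304,178),(98,226)],155,162),"scene":px([(350,160),(108,235),(35,75),(272,7)],288,158)},[.55,.2,.2])
fit(.068,.088,.018,{"top":px([(460,71),(661,71),(665,227),(462,227)],266-75,164),"scene":px([(706-375,513-280),(440-375,540-280),(440-375,366-280),(696-375,346-280)],146,170)},[.55,-.23,0])
E
```

```text
None [0.5474 0.2345 0.2569] rms px 0.39
['top'] [0.5466 0.2352 0.2586] rms px 0.21
['scene'] [0.5482 0.234  0.2556] rms px 0.44
None [ 0.5459 -0.2344  0.0291] rms px 0.32
['top'] [ 0.5448 -0.2332  0.0229] rms px 0.14
['scene'] [ 0.5467 -0.2351  0.0336] rms px 0.23
```

Emit:
move_arm(
  steps=[
    {"x": 0.81,"y": 0.95,"yaw": 0.69,"fingers": -1},
    {"x": 0.81,"y": 0.95,"yaw": 0.69,"fingers": -1},
    {"x": 0.81,"y": 0.95,"yaw": 0.69,"fingers": -1},
    {"x": 0.81,"y": 0.95,"yaw": 0.69,"fingers": -1},
    {"x": 0.81,"y": 0.95,"yaw": 0.69,"fingers": -1},
    {"x": 0.81,"y": 0.95,"yaw": 0.69,"fingers": -1},
    {"x": 0.81,"y": 0.95,"yaw": 0.69,"fingers": -1},
    {"x": 0.81,"y": 0.95,"yaw": 0.69,"fingers": -1},
  ],
)

```text
invalid input at $.steps[0]: expected keys x, y, z, yaw, fingers
```

Emit:
move_arm(
  steps=[
    {"x": 0.81,"y": 0.95,"yaw": 0.69,"fingers": -1},
    {"x": 0.81,"y": 0.95,"yaw": 0.69,"fingers": -1},
    {"x": 0.81,"y": 0.95,"yaw": 0.69,"fingers": -1},
    {"x": 0.81,"y": 0.95,"yaw": 0.69,"fingers": -1},
    {"x": 0.81,"y": 0.95,"yaw": 0.69,"fingers": -1},
    {"x": 0.81,"y": 0.95,"yaw": 0.69,"fingers": -1},
    {"z": -1,"fingers": -1},
    {"z": -1,"fingers": -1},
  ],
)

```text
invalid input at $.steps[0]: expected keys x, y, z, yaw, fingers
```

All five keys are required.

Emit:
move_arm(
  steps=[
    {"x": 0.81,"y": 0.95,"z": 0,"yaw": 0.69,"fingers": -1},
    {"x": 0.81,"y": 0.95,"z": 0,"yaw": 0.69,"fingers": -1},
    {"x": 0.81,"y": 0.95,"z": 0,"yaw": 0.69,"fingers": -1},
    {"x": 0.81,"y": 0.95,"z": 0,"yaw": 0.69,"fingers": -1},
    {"x": 0.81,"y": 0.95,"z": 0,"yaw": 0.69,"fingers": -1},
    {"x": 0.81,"y": 0.95,"z": 0,"yaw": 0.69,"fingers": -1},
    {"x": 0.81,"y": 0.95,"z": 0,"yaw": 0.69,"fingers": -1},
    {"x": 0.81,"y": 0.95,"z": 0,"yaw": 0.69,"fingers": -1},
  ],
)

```text
clock: 1.8
ee_pos: [0.4259, -0.3761, 0.2148]
tcp_rot: [0.853, 0.523, 0.0, 0.0]
ft_force: [0.7, 0.0, -0.2]
finger_gap: 0.0949
```

Emit:
move_arm(
  steps=[
    {"x": 0.81,"y": 0.95,"z": 0,"yaw": 0.69,"fingers": -1},
    {"x": 0.81,"y": 0.95,"z": 0,"yaw": 0.69,"fingers": -1},
    {"x": 0.81,"y": 0.95,"z": 0,"yaw": 0.69,"fingers": -1},
    {"x": 0.81,"y": 0.95,"z": 0,"yaw": 0.69,"fingers": -1},
    {"x": 0.81,"y": 0.95,"z": 0,"yaw": 0.69,"fingers": -1},
    {"x": 0.81,"y": 0.95,"z": 0,"yaw": 0.69,"fingers": -1},
    {"x": 0,"y": 0,"z": -1,"yaw": 0,"fingers": -1},
    {"x": 0,"y": 0,"z": -1,"yaw": 0,"fingers": -1},
  ],
)

```text
clock: 2.8
ee_pos: [0.5471, -0.2339, 0.1642]
tcp_rot: [0.698, 0.716, 0.0, 0.0]
ft_force: [0.3, 0.6, -0.3]
finger_gap: 0.0948
```

Emit:
move_arm(
  steps=[
    {"x": -0.03,"y": 0,"z": -1,"yaw": 0,"fingers": -1},
    {"x": 0,"y": 0,"z": -1,"yaw": 0,"fingers": -1},
    {"x": 0,"y": 0,"z": -1,"yaw": 0,"fingers": -1},
    {"x": 0,"y": 0,"z": -1,"yaw": 0,"fingers": -1},
    {"x": 0,"y": 0,"z": -1,"yaw": 0,"fingers": -1},
    {"x": 0,"y": 0,"z": -0.5,"yaw": 0,"fingers": -1},
    {"x": 0,"y": 0,"z": 0,"yaw": 0,"fingers": 1},
    {"x": 0,"y": 0,"z": 0,"yaw": 0,"fingers": 1},
  ],
)

```text
clock: 3.8
ee_pos: [0.5464, -0.2346, 0.028]
tcp_rot: [0.699, 0.715, 0.0, 0.001]
ft_force: [-0.4, 0.7, -0.1]
finger_gap: 0.08
```

Emit:
move_arm(
  steps=[
    {"x": 0,"y": 0,"z": 0,"yaw": 0,"fingers": 1},
    {"x": 0,"y": 0,"z": 0,"yaw": 0,"fingers": 1},
    {"x": 0,"y": 0,"z": 0,"yaw": 0,"fingers": 1},
    {"x": 0,"y": 0,"z": 0,"yaw": 0,"fingers": 1},
  ],
)

```text
clock: 4.3
ee_pos: [0.5461, -0.2344, 0.0273]
tcp_rot: [0.699, 0.715, 0.0, 0.0]
ft_force: [0.3, -0.5, 0.8]
finger_gap: 0.0406
```

Emit:
move_arm(
  steps=[
    {"x": 0,"y": 0,"z": 0,"yaw": 0,"fingers": 1},
    {"x": 0,"y": 0,"z": 0,"yaw": 0,"fingers": 1},
    {"x": 0,"y": 0,"z": 0,"yaw": 0,"fingers": 1},
    {"x": 0,"y": 0,"z": 0,"yaw": 0,"fingers": 1},
    {"x": 0,"y": 0,"z": 0.3,"yaw": 0,"fingers": 1},
    {"x": 0,"y": 0,"z": 0.5,"yaw": 0,"fingers": 1},
  ],
)

```text
clock: 5.05
ee_pos: [0.5458, -0.2342, 0.0474]
tcp_rot: [0.699, 0.715, -0.0, -0.001]
ft_force: [-0.1, 0.2, -3.6]
finger_gap: 0.0176
```

Emit:
move_arm(
  steps=[
    {"x": 0,"y": 0,"z": 1,"yaw": 0,"fingers": 1},
    {"x": 0,"y": 0.3,"z": 1,"yaw": 0,"fingers": 1},
    {"x": 0,"y": 0.7,"z": 1,"yaw": 0.3,"fingers": 1},
    {"x": 0,"y": 1,"z": 1,"yaw": 0.3,"fingers": 1},
    {"x": 0,"y": 1,"z": 0.5,"yaw": 0.3,"fingers": 1},
    {"x": 0,"y": 1,"z": 0,"yaw": 0.3,"fingers": 1},
    {"x": 0,"y": 1,"z": 0,"yaw": 0.3,"fingers": 1},
    {"x": 0,"y": 1,"z": 0,"yaw": 0.3,"fingers": 1},
  ],
)

```text
clock: 6.05
ee_pos: [0.5459, -0.0835, 0.1605]
tcp_rot: [0.617, 0.787, 0.0, 0.0]
ft_force: [0.5, -0.3, -4.5]
finger_gap: 0.0177
```

Emit:
move_arm(
  steps=[
    {"x": 0,"y": 1,"z": 0,"yaw": 0.13,"fingers": 1},
    {"x": 0,"y": 1,"z": 0,"yaw": 0,"fingers": 1},
    {"x": 0,"y": 1,"z": 0,"yaw": 0,"fingers": 1},
    {"x": 0,"y": 1,"z": 0,"yaw": 0,"fingers": 1},
    {"x": 0,"y": 1,"z": 0,"yaw": 0,"fingers": 1},
    {"x": 0,"y": 1,"z": 0,"yaw": 0,"fingers": 1},
    {"x": 0,"y": 1,"z": 0,"yaw": 0,"fingers": 1},
    {"x": 0,"y": 1,"z": 0,"yaw": 0,"fingers": 1},
  ],
)

```text
clock: 7.05
ee_pos: [0.5459, 0.1165, 0.1605]
tcp_rot: [0.612, 0.791, 0.0, 0.0]
ft_force: [0.4, -0.2, -4.7]
finger_gap: 0.0173
```

Emit:
move_arm(
  steps=[
    {"x": 0,"y": 1,"z": 0,"yaw": 0,"fingers": 1},
    {"x": 0.06,"y": 1,"z": 0,"yaw": 0.1,"fingers": 1},
    {"x": 0,"y": 0.75,"z": 0,"yaw": 0.1,"fingers": 1},
    {"x": 0,"y": 0,"z": 0,"yaw": 0,"fingers": 1},
    {"x": 0,"y": 0,"z": 0,"yaw": 0,"fingers": 1},
  ],
)

```text
clock: 7.68
ee_pos: [0.5474, 0.1839, 0.1598]
tcp_rot: [0.602, 0.798, -0.0, 0.0]
ft_force: [0.4, 0.2, -4.3]
finger_gap: 0.0181
```

Emit:
move_arm(
  steps=[
    {"x": 0,"y": 1,"z": 0,"yaw": -0.1,"fingers": 1},
    {"x": 0,"y": 1,"z": 0,"yaw": -0.07,"fingers": 1},
    {"x": 0,"y": 0.02,"z": 0,"yaw": 0,"fingers": 1},
    {"x": 0,"y": 0,"z": 0,"yaw": 0,"fingers": 1},
  ],
)

```text
clock: 8.18
ee_pos: [0.5475, 0.234, 0.1596]
tcp_rot: [0.61, 0.792, -0.0, 0.0]
ft_force: [-0.5, 0.7, -3.4]
finger_gap: 0.0177
```

```bash
python3 - <<'E'
from h import *
S,T=read_camera("scene"),read_camera("top"); cv2.imwrite("pics/s1.png",S); cv2.imwrite("pics/t1.png",T)
def crop(im,x,y,w=80,h=60,s=5): return cv2.resize(im[y:y+h,x:x+w],None,fx=s,fy=s,interpolation=cv2.INTER_CUBIC)
c=np.array([[.5474,.2345,.15]]); o=[]
for n,im in(("top",T),("scene",S)):
    u=(proj(n,c)[0]-[40,30]).astype(int); print(n,u); o.append(crop(im,*u))
cv2.imwrite("pics/c1.png",np.hstack(o)); ob=monitor.get_obs(); print(ob["ee_pos"],ob["tcp_rot"])
E
```

```text
top [149 153]
scene [288 141]
[0.54762799 0.23393769 0.1596703 ] [ 6.10447395e-01  7.92056793e-01 -1.15530717e-04  3.98964222e-05]
```

View pics/c1.png

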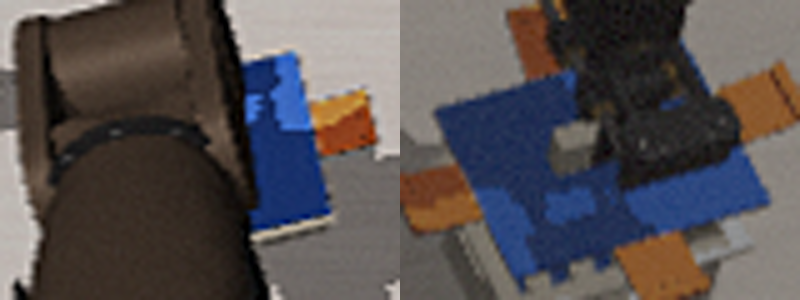

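```bash
python3 - <<'E'
from fit import *
N=np.nan
def px(l,x0,y0): return (np.array(l,float)+.5)/5-.5+[x0,y0]
obs={"top":px([(N,N),(296,52),(331,215),(N,N)],149,153),"scene":px([(370,207),(123,290),(36,108),(N,N)],288,141)}
C=np.array([[.068,.088],[.068,-.088],[-.068,-.088],[-.068,.088]])
def P(p):
    c,s=np.cos(p[2]),np.sin(p[2]); return np.c_[C@np.array([[c,s],[-s,c]])+p[:2],np.full(4,.1505)]
for ks in (["top","scene"],["top"],["scene"]):
    f=lambda p:(lambda r:r[~np.isnan(r)])(np.concatenate([(proj(n,P(p))-obs[n]).ravel() for n in ks]))
    s=least_squares(f,[.547,.234,.257]); print(ks,s.x.round(4),np.sqrt(np.mean(s.fun**2)).round(2))
E
```

```text
['top', 'scene'] [0.5509 0.2348 0.253 ] 0.99
['top'] [0.5468 0.235  0.2521] 0.0
['scene'] [0.553  0.234  0.2662] 1.0
```

Emit:
move_arm(
  steps=[
    {"x": 0,"y": 0.03,"z": -0.7,"yaw": 0,"fingers": 1},
    {"x": 0,"y": 0,"z": -0.5,"yaw": 0,"fingers": 1},
    {"x": 0,"y": 0,"z": -0.2,"yaw": 0,"fingers": 1},
    {"x": 0,"y": 0,"z": -0.1,"yaw": 0,"fingers": 1},
    {"x": 0,"y": 0,"z": -0.08,"yaw": 0,"fingers": 1},
    {"x": 0,"y": 0,"z": -0.08,"yaw": 0,"fingers": 1},
  ],
)

```text
clock: 9.02
ee_pos: [0.5477, 0.2357, 0.1183]
tcp_rot: [0.61, 0.792, 0.0, 0.0]
ft_force: [0.4, 1.1, -4.2]
finger_gap: 0.0176
```

Emit:
move_arm(
  steps=[
    {"x": 0,"y": 0,"z": -0.06,"yaw": 0,"fingers": 1},
    {"x": 0,"y": 0,"z": -0.06,"yaw": 0,"fingers": 1},
    {"x": 0,"y": 0,"z": -0.06,"yaw": 0,"fingers": 1},
    {"x": 0,"y": 0,"z": 0,"yaw": 0,"fingers": 1},
  ],
)

```text
clock: 9.52
ee_pos: [0.5475, 0.2356, 0.1135]
tcp_rot: [0.61, 0.792, -0.0, -0.0]
ft_force: [-0.1, -0.5, -4.9]
finger_gap: 0.0179
```

Emit:
move_arm(
  steps=[
    {"x": 0,"y": 0,"z": -0.06,"yaw": 0,"fingers": 1},
    {"x": 0,"y": 0,"z": -0.04,"yaw": 0,"fingers": 1},
    {"x": 0,"y": 0,"z": 0,"yaw": 0,"fingers": 1},
  ],
)

```text
clock: 9.9
ee_pos: [0.5475, 0.2356, 0.1111]
tcp_rot: [0.61, 0.792, 0.0, 0.0]
ft_force: [0.2, -1.1, -4.8]
finger_gap: 0.0178
```

Emit:
move_arm(
  steps=[
    {"x": 0,"y": 0,"z": -0.04,"yaw": 0,"fingers": 1},
    {"x": 0,"y": 0,"z": -0.04,"yaw": 0,"fingers": 1},
    {"x": 0,"y": 0,"z": 0,"yaw": 0,"fingers": 1},
  ],
)

```text
clock: 10.28
ee_pos: [0.5476, 0.2357, 0.1101]
tcp_rot: [0.61, 0.792, 0.0, 0.0]
ft_force: [-2.6, -2.6, 6.8]
finger_gap: 0.0177
```

Emit:
move_arm(
  steps=[
    {"x": 0,"y": 0,"z": 0.02,"yaw": 0,"fingers": -0.2},
    {"x": 0,"y": 0,"z": 0,"yaw": 0,"fingers": -0.2},
    {"x": 0,"y": 0,"z": 0,"yaw": 0,"fingers": -0.2},
    {"x": 0,"y": 0,"z": 0,"yaw": 0,"fingers": -0.2},
    {"x": 0,"y": 0,"z": 0.8,"yaw": 0,"fingers": -0.2},
    {"x": 0,"y": 0,"z": 1,"yaw": 0,"fingers": -0.2},
    {"x": 0,"y": 0,"z": 1,"yaw": 0,"fingers": -0.2},
    {"x": 0,"y": 0,"z": 1,"yaw": 0,"fingers": 1},
  ],
)

```text
clock: 11.28
ee_pos: [0.5475, 0.2356, 0.2054]
tcp_rot: [0.61, 0.792, 0.0, 0.0]
ft_force: [-1.4, 0.3, 0.4]
finger_gap: 0.0515
```

```bash
python3 - <<'E'
from h import *
S,T=read_camera("scene"),read_camera("top")
def crop(im,x,y,w=80,h=80,s=5): return cv2.resize(im[y:y+h,x:x+w],None,fx=s,fy=s,interpolation=cv2.INTER_CUBIC)
c=np.array([[.5474,.2345,.1]]); o=[]
for n,im in(("top",T),("scene",S)):
    u=(proj(n,c)[0]-[40,40]).astype(int); print(n,u); o.append(crop(im,*u))
cv2.imwrite("pics/c2.png",np.hstack(o)); ob=monitor.get_obs(); print(ob["ee_pos"],ob["ft_force"])
E
```

```text
top [151 146]
scene [286 139]
[0.54843803 0.23595874 0.20697646] [0.27536541 0.2354261  0.18758269]
```

View pics/c2.png

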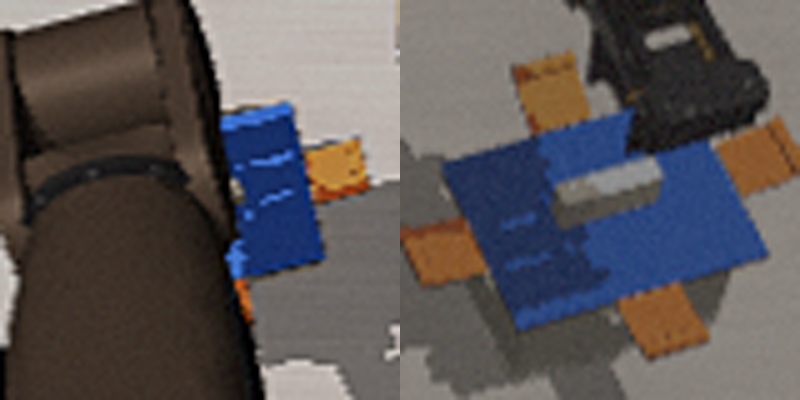

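Emit:
move_arm(
  steps=[
    {"x": -0.27,"y": 1,"z": -0.2,"yaw": 0,"fingers": 1},
    {"x": -0.27,"y": 1,"z": -0.2,"yaw": 0,"fingers": 1},
    {"x": -0.27,"y": 1,"z": -0.2,"yaw": 0,"fingers": 1},
    {"x": -0.27,"y": 1,"z": -0.2,"yaw": 0,"fingers": 1},
    {"x": -0.27,"y": 1,"z": -0.2,"yaw": 0,"fingers": 1},
    {"x": 0,"y": 0.11,"z": -0.6,"yaw": 0,"fingers": 1},
    {"x": 0,"y": 0,"z": -0.6,"yaw": 0,"fingers": 1},
    {"x": 0,"y": 0,"z": -0.4,"yaw": 0,"fingers": 1},
  ],
)

```text
clock: 12.38
ee_pos: [0.5137, 0.3624, 0.138]
tcp_rot: [0.61, 0.792, -0.001, -0.0]
ft_force: [0.7, 0.6, 0.3]
finger_gap: 0.0006
```

Emit:
move_arm(
  steps=[
    {"x": 0,"y": 0.04,"z": -0.72,"yaw": 0,"fingers": 1},
    {"x": 0,"y": 0,"z": -0.68,"yaw": 0,"fingers": 1},
    {"x": -0.09,"y": 0.35,"z": -0.12,"yaw": 0,"fingers": 1},
    {"x": 0,"y": 0.02,"z": -0.32,"yaw": 0,"fingers": 1},
    {"x": 0.015,"y": -0.06,"z": -0.28,"yaw": 0,"fingers": 1},
    {"x": 0.03,"y": -0.12,"z": -0.28,"yaw": 0,"fingers": 1},
    {"x": 0.04,"y": -0.155,"z": -0.26,"yaw": 0,"fingers": 1},
    {"x": 0.03,"y": -0.1,"z": -0.22,"yaw": 0,"fingers": 1},
  ],
)

```text
clock: 13.38
ee_pos: [0.5146, 0.3623, 0.0673]
tcp_rot: [0.61, 0.792, -0.0, 0.0]
ft_force: [0.2, 0.1, 0.2]
finger_gap: 0.0003
```

Emit:
move_arm(
  steps=[
    {"x": -0.01,"y": 0.04,"z": -0.24,"yaw": 0,"fingers": 1},
    {"x": -0.01,"y": 0.04,"z": -0.24,"yaw": 0,"fingers": 1},
    {"x": 0,"y": 0,"z": 0,"yaw": 0,"fingers": 1},
  ],
)

```text
clock: 13.75
ee_pos: [0.5136, 0.3648, 0.0551]
tcp_rot: [0.61, 0.792, -0.0, -0.0]
ft_force: [-0.2, 0.2, -0.5]
finger_gap: 0.0004
```

```bash
python3 - <<'E'
from h import *
S,T=read_camera("scene"),read_camera("top")
def crop(im,x,y,w=80,h=80,s=5): return cv2.resize(im[y:y+h,x:x+w],None,fx=s,fy=s,interpolation=cv2.INTER_CUBIC)
c=np.array([[.5474,.2345,.1]]); o=[]
for n,im in(("top",T),("scene",S)):
    u=(proj(n,c)[0]-[40,40]).astype(int); o.append(crop(im,*u))
cv2.imwrite("pics/c3.png",np.hstack(o)); ob=monitor.get_obs(); print(ob["ee_pos"],ob["ft_force"])
E
```

```text
[0.51383217 0.36490205 0.05559956] [-0.12684695 -0.10679776 -0.45703006]
```

View pics/c3.png

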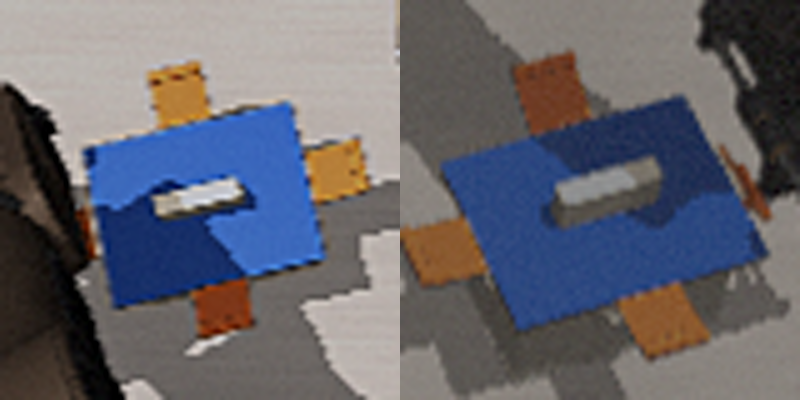

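Emit:
move_arm(
  steps=[
    {"x": 0.01,"y": -0.04,"z": -0.1,"yaw": 0,"fingers": 1},
    {"x": 0.01,"y": -0.04,"z": 0,"yaw": 0,"fingers": 1},
    {"x": 0.01,"y": -0.04,"z": 0,"yaw": 0,"fingers": 1},
    {"x": 0,"y": 0,"z": 0,"yaw": 0,"fingers": 1},
  ],
)

```text
clock: 14.35
ee_pos: [0.5146, 0.3623, 0.0531]
tcp_rot: [0.61, 0.792, 0.0, -0.0]
ft_force: [-0.7, 6.0, -2.5]
finger_gap: 0.0003
```

Emit:
move_arm(
  steps=[
    {"x": 0.005,"y": -0.02,"z": 0,"yaw": 0,"fingers": 1},
    {"x": 0.005,"y": -0.02,"z": 0,"yaw": 0,"fingers": 1},
    {"x": 0,"y": 0,"z": 0,"yaw": 0,"fingers": 1},
  ],
)

```text
clock: 14.72
ee_pos: [0.5147, 0.3614, 0.053]
tcp_rot: [0.61, 0.792, 0.0, -0.0]
ft_force: [-1.3, 7.2, -2.7]
finger_gap: 0.0006
```

Emit:
move_arm(
  steps=[
    {"x": 0.005,"y": -0.02,"z": 0,"yaw": 0,"fingers": 1},
    {"x": 0.005,"y": -0.02,"z": 0,"yaw": 0,"fingers": 1},
    {"x": 0,"y": 0,"z": 0,"yaw": 0,"fingers": 1},
  ],
)

```text
clock: 15.1
ee_pos: [0.515, 0.3602, 0.053]
tcp_rot: [0.61, 0.792, 0.0, -0.0]
ft_force: [-1.8, 5.1, -3.5]
finger_gap: 0.0002
```

Emit:
move_arm(
  steps=[
    {"x": 0.005,"y": -0.02,"z": 0,"yaw": 0,"fingers": 1},
    {"x": 0.005,"y": -0.02,"z": 0,"yaw": 0,"fingers": 1},
    {"x": 0,"y": 0,"z": 0,"yaw": 0,"fingers": 1},
  ],
)

```text
clock: 15.48
ee_pos: [0.5153, 0.3587, 0.0531]
tcp_rot: [0.61, 0.792, -0.0, -0.0]
ft_force: [-0.8, 3.6, -1.2]
finger_gap: 0.0007
```

Emit:
move_arm(
  steps=[
    {"x": 0.005,"y": -0.02,"z": 0,"yaw": 0,"fingers": 1},
    {"x": 0.005,"y": -0.02,"z": 0,"yaw": 0,"fingers": 1},
    {"x": 0,"y": 0,"z": 0,"yaw": 0,"fingers": 1},
  ],
)

```text
clock: 15.85
ee_pos: [0.5158, 0.3575, 0.0532]
tcp_rot: [0.61, 0.792, -0.0, 0.0]
ft_force: [0.2, 1.5, -1.2]
finger_gap: 0.0005
```

Emit:
move_arm(
  steps=[
    {"x": 0.005,"y": -0.02,"z": 0,"yaw": 0,"fingers": 1},
    {"x": 0.005,"y": -0.02,"z": 0,"yaw": 0,"fingers": 1},
    {"x": 0,"y": 0,"z": 0,"yaw": 0,"fingers": 1},
  ],
)

```text
clock: 16.23
ee_pos: [0.516, 0.3566, 0.0532]
tcp_rot: [0.61, 0.792, -0.0, 0.0]
ft_force: [0.0, -0.2, -0.3]
finger_gap: 0.0
```

Emit:
move_arm(
  steps=[
    {"x": 0.005,"y": -0.02,"z": 0,"yaw": 0,"fingers": 1},
    {"x": 0.005,"y": -0.02,"z": 0,"yaw": 0,"fingers": 1},
    {"x": 0,"y": 0,"z": 0,"yaw": 0,"fingers": 1},
  ],
)

```text
clock: 16.6
ee_pos: [0.5161, 0.356, 0.0531]
tcp_rot: [0.61, 0.792, 0.0, -0.0]
ft_force: [-1.4, 2.5, -1.0]
finger_gap: 0.0008
```

Emit:
move_arm(
  steps=[
    {"x": 0.005,"y": -0.02,"z": 0,"yaw": 0,"fingers": 1},
    {"x": 0.005,"y": -0.02,"z": 0,"yaw": 0,"fingers": 1},
    {"x": 0,"y": 0,"z": 0,"yaw": 0,"fingers": 1},
  ],
)

```text
clock: 16.98
ee_pos: [0.5163, 0.3555, 0.0531]
tcp_rot: [0.61, 0.792, 0.0, -0.0]
ft_force: [-2.0, 7.8, -2.7]
finger_gap: 0.0003
```

Emit:
move_arm(
  steps=[
    {"x": -0.15,"y": 0.58,"z": 0,"yaw": 0,"fingers": 1},
    {"x": 0,"y": 0,"z": 1,"yaw": 0,"fingers": 1},
    {"x": 0,"y": 0,"z": 1,"yaw": 0,"fingers": 1},
    {"x": 0,"y": 0,"z": 1,"yaw": 0,"fingers": 1},
    {"x": 0,"y": 0,"z": 1,"yaw": 0,"fingers": 1},
    {"x": 0.25,"y": -0.95,"z": 0.3,"yaw": 0,"fingers": 1},
    {"x": 0.25,"y": -0.95,"z": 0,"yaw": 0,"fingers": 1},
    {"x": 0.25,"y": -0.95,"z": 0,"yaw": 0,"fingers": 1},
  ],
)

```text
clock: 17.98
ee_pos: [0.5314, 0.2977, 0.161]
tcp_rot: [0.61, 0.792, -0.0, 0.0]
ft_force: [0.0, -0.6, -0.9]
finger_gap: 0.0
```

Emit:
move_arm(
  steps=[
    {"x": 0.25,"y": -0.95,"z": 0,"yaw": 0,"fingers": 1},
    {"x": 0.25,"y": -0.95,"z": 0,"yaw": 0,"fingers": 1},
    {"x": 0.25,"y": -0.95,"z": 0,"yaw": 0,"fingers": 1},
    {"x": 0.25,"y": -0.95,"z": 0,"yaw": 0,"fingers": 1},
    {"x": 0.25,"y": -0.95,"z": 0,"yaw": 0,"fingers": 1},
    {"x": 0.25,"y": -0.95,"z": 0,"yaw": 0,"fingers": 1},
    {"x": 0.25,"y": -0.95,"z": 0,"yaw": 0,"fingers": 1},
    {"x": 0.25,"y": -0.95,"z": -0.3,"yaw": 0,"fingers": 1},
  ],
)

```text
clock: 18.98
ee_pos: [0.5819, 0.1076, 0.1537]
tcp_rot: [0.61, 0.792, 0.0, 0.001]
ft_force: [-0.5, 0.3, 0.3]
finger_gap: 0.0004
```

```bash
python3 - <<'E'
from h import *
S,T=read_camera("scene"),read_camera("top")
def crop(im,x,y,w=80,h=80,s=5): return cv2.resize(im[y:y+h,x:x+w],None,fx=s,fy=s,interpolation=cv2.INTER_CUBIC)
c=np.array([[.5474,.2345,.1]]); o=[]
for n,im in(("top",T),("scene",S)):
    u=(proj(n,c)[0]-[40,40]).astype(int); o.append(crop(im,*u))
cv2.imwrite("pics/c4.png",np.hstack(o)); ob=monitor.get_obs(); print(ob["ee_pos"],ob["ft_force"],ob["clock"])
E
```

```text
[0.58163917 0.10657799 0.15267428] [-0.17554665  0.3420144   0.32310666] 19.075
```

View pics/c4.png

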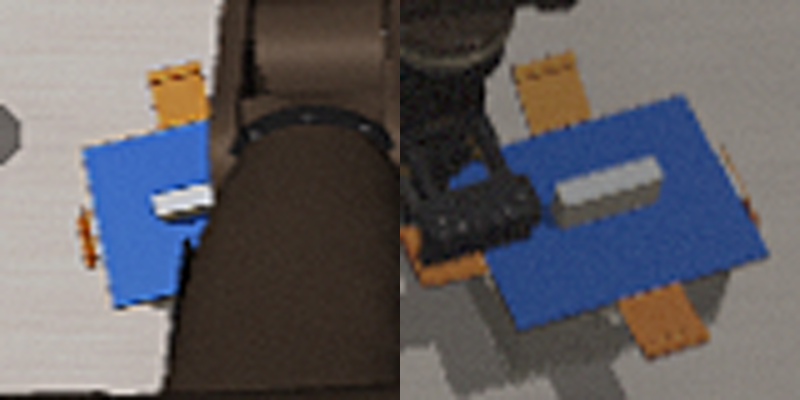

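Emit:
move_arm(
  steps=[
    {"x": 0,"y": 0,"z": -1,"yaw": 0,"fingers": 1},
    {"x": 0,"y": 0,"z": -1,"yaw": 0,"fingers": 1},
    {"x": 0.09,"y": -0.35,"z": -0.1,"yaw": 0,"fingers": 1},
    {"x": 0,"y": -0.02,"z": -0.32,"yaw": 0,"fingers": 1},
    {"x": -0.015,"y": 0.06,"z": -0.28,"yaw": 0,"fingers": 1},
    {"x": -0.03,"y": 0.12,"z": -0.28,"yaw": 0,"fingers": 1},
    {"x": -0.04,"y": 0.155,"z": -0.26,"yaw": 0,"fingers": 1},
    {"x": -0.03,"y": 0.1,"z": -0.22,"yaw": 0,"fingers": 1},
  ],
)

```text
clock: 20.08
ee_pos: [0.5807, 0.11, 0.0663]
tcp_rot: [0.61, 0.792, 0.0, 0.0]
ft_force: [0.8, 0.9, 0.6]
finger_gap: 0.0008
```

Emit:
move_arm(
  steps=[
    {"x": 0.01,"y": -0.04,"z": -0.3,"yaw": 0,"fingers": 1},
    {"x": 0,"y": 0,"z": -0.28,"yaw": 0,"fingers": 1},
    {"x": 0,"y": 0,"z": 0,"yaw": 0,"fingers": 1},
  ],
)

```text
clock: 20.45
ee_pos: [0.5808, 0.1085, 0.0515]
tcp_rot: [0.61, 0.792, -0.0, -0.0]
ft_force: [0.6, -0.2, -0.0]
finger_gap: 0.0004
```

Emit:
move_arm(
  steps=[
    {"x": -0.01,"y": 0.04,"z": 0,"yaw": 0,"fingers": 1},
    {"x": -0.01,"y": 0.04,"z": 0,"yaw": 0,"fingers": 1},
    {"x": 0,"y": 0,"z": 0,"yaw": 0,"fingers": 1},
  ],
)

```text
clock: 20.82
ee_pos: [0.5806, 0.1107, 0.0524]
tcp_rot: [0.61, 0.792, 0.0, 0.0]
ft_force: [0.5, -0.6, 0.1]
finger_gap: 0.0004
```

Emit:
move_arm(
  steps=[
    {"x": -0.01,"y": 0.04,"z": 0,"yaw": 0,"fingers": 1},
    {"x": -0.01,"y": 0.04,"z": 0,"yaw": 0,"fingers": 1},
    {"x": 0,"y": 0,"z": 0,"yaw": 0,"fingers": 1},
  ],
)

```text
clock: 21.2
ee_pos: [0.58, 0.1128, 0.0522]
tcp_rot: [0.61, 0.792, 0.0, 0.0]
ft_force: [0.3, -0.2, 0.7]
finger_gap: -0.0
```

Emit:
move_arm(
  steps=[
    {"x": -0.01,"y": 0.04,"z": 0,"yaw": 0,"fingers": 1},
    {"x": -0.01,"y": 0.04,"z": 0,"yaw": 0,"fingers": 1},
    {"x": 0,"y": 0,"z": 0,"yaw": 0,"fingers": 1},
  ],
)

```text
clock: 21.58
ee_pos: [0.5795, 0.1147, 0.0522]
tcp_rot: [0.61, 0.792, 0.0, 0.0]
ft_force: [-0.5, -0.7, -1.0]
finger_gap: 0.0004
```

Emit:
move_arm(
  steps=[
    {"x": -0.01,"y": 0.04,"z": 0,"yaw": 0,"fingers": 1},
    {"x": -0.01,"y": 0.04,"z": 0,"yaw": 0,"fingers": 1},
    {"x": 0,"y": 0,"z": 0,"yaw": 0,"fingers": 1},
  ],
)

```text
clock: 21.95
ee_pos: [0.579, 0.1168, 0.0522]
tcp_rot: [0.61, 0.792, 0.0, 0.0]
ft_force: [0.1, -0.9, 0.1]
finger_gap: 0.0007
```

Emit:
move_arm(
  steps=[
    {"x": -0.01,"y": 0.04,"z": 0,"yaw": 0,"fingers": 1},
    {"x": -0.01,"y": 0.04,"z": 0,"yaw": 0,"fingers": 1},
    {"x": 0,"y": 0,"z": 0,"yaw": 0,"fingers": 1},
  ],
)

```text
clock: 22.32
ee_pos: [0.5785, 0.1187, 0.0522]
tcp_rot: [0.61, 0.792, 0.0, 0.0]
ft_force: [0.2, -1.0, -0.1]
finger_gap: 0.0007
```

Emit:
move_arm(
  steps=[
    {"x": -0.01,"y": 0.04,"z": 0,"yaw": 0,"fingers": 1},
    {"x": -0.01,"y": 0.04,"z": 0,"yaw": 0,"fingers": 1},
    {"x": 0,"y": 0,"z": 0,"yaw": 0,"fingers": 1},
  ],
)

```text
clock: 22.7
ee_pos: [0.578, 0.1207, 0.0522]
tcp_rot: [0.61, 0.792, 0.0, 0.0]
ft_force: [-0.5, -1.2, -0.2]
finger_gap: 0.0005
```

Emit:
move_arm(
  steps=[
    {"x": -0.01,"y": 0.04,"z": 0,"yaw": 0,"fingers": 1},
    {"x": -0.01,"y": 0.04,"z": 0,"yaw": 0,"fingers": 1},
    {"x": 0,"y": 0,"z": 0,"yaw": 0,"fingers": 1},
  ],
)

```text
clock: 23.08
ee_pos: [0.5775, 0.1226, 0.0521]
tcp_rot: [0.61, 0.792, -0.0, 0.0]
ft_force: [0.6, -1.7, -0.8]
finger_gap: 0.0003
```

Emit:
move_arm(
  steps=[
    {"x": -0.008,"y": 0.03,"z": 0,"yaw": 0,"fingers": 1},
    {"x": -0.008,"y": 0.03,"z": 0,"yaw": 0,"fingers": 1},
    {"x": 0,"y": 0,"z": 0,"yaw": 0,"fingers": 1},
  ],
)

```text
clock: 23.45
ee_pos: [0.5771, 0.1241, 0.0521]
tcp_rot: [0.61, 0.792, -0.0, 0.0]
ft_force: [0.6, -3.5, -1.7]
finger_gap: 0.0007
```

Emit:
move_arm(
  steps=[
    {"x": -0.007,"y": 0.03,"z": 0,"yaw": 0,"fingers": 1},
    {"x": -0.007,"y": 0.03,"z": 0,"yaw": 0,"fingers": 1},
    {"x": 0,"y": 0,"z": 0,"yaw": 0,"fingers": 1},
  ],
)

```text
clock: 23.82
ee_pos: [0.5768, 0.1258, 0.0522]
tcp_rot: [0.61, 0.792, 0.0, 0.0]
ft_force: [1.0, -3.0, -0.8]
finger_gap: 0.0006
```

Emit:
move_arm(
  steps=[
    {"x": -0.007,"y": 0.03,"z": 0,"yaw": 0,"fingers": 1},
    {"x": -0.007,"y": 0.03,"z": 0,"yaw": 0,"fingers": 1},
    {"x": 0,"y": 0,"z": 0,"yaw": 0,"fingers": 1},
  ],
)

```text
clock: 24.2
ee_pos: [0.5764, 0.1274, 0.0522]
tcp_rot: [0.61, 0.792, 0.0, -0.0]
ft_force: [0.9, -0.2, 0.2]
finger_gap: 0.0002
```

Emit:
move_arm(
  steps=[
    {"x": -0.005,"y": 0.02,"z": 0,"yaw": 0,"fingers": 1},
    {"x": -0.005,"y": 0.02,"z": 0,"yaw": 0,"fingers": 1},
    {"x": 0,"y": 0,"z": 0,"yaw": 0,"fingers": 1},
  ],
)

```text
clock: 24.58
ee_pos: [0.5762, 0.1283, 0.0522]
tcp_rot: [0.61, 0.792, 0.0, -0.0]
ft_force: [0.4, -1.4, -0.3]
finger_gap: 0.0009
```

Emit:
move_arm(
  steps=[
    {"x": -0.005,"y": 0.02,"z": 0,"yaw": 0,"fingers": 1},
    {"x": -0.005,"y": 0.02,"z": 0,"yaw": 0,"fingers": 1},
    {"x": 0,"y": 0,"z": 0,"yaw": 0,"fingers": 1},
  ],
)

```text
clock: 24.95
ee_pos: [0.5759, 0.1293, 0.0522]
tcp_rot: [0.61, 0.792, 0.0, -0.0]
ft_force: [0.0, -0.7, 0.1]
finger_gap: 0.0007
```

Emit:
move_arm(
  steps=[
    {"x": -0.005,"y": 0.02,"z": 0,"yaw": 0,"fingers": 1},
    {"x": -0.005,"y": 0.02,"z": 0,"yaw": 0,"fingers": 1},
    {"x": 0,"y": 0,"z": 0,"yaw": 0,"fingers": 1},
  ],
)

```text
clock: 25.32
ee_pos: [0.5757, 0.1302, 0.0522]
tcp_rot: [0.61, 0.792, 0.0, 0.0]
ft_force: [-0.1, 0.6, -0.2]
finger_gap: 0.0004
```

Emit:
move_arm(
  steps=[
    {"x": -0.005,"y": 0.02,"z": 0,"yaw": 0,"fingers": 1},
    {"x": -0.005,"y": 0.02,"z": 0,"yaw": 0,"fingers": 1},
    {"x": 0,"y": 0,"z": 0,"yaw": 0,"fingers": 1},
  ],
)

```text
clock: 25.7
ee_pos: [0.5756, 0.1308, 0.0521]
tcp_rot: [0.61, 0.792, -0.0, 0.0]
ft_force: [1.8, -4.7, -1.0]
finger_gap: 0.0004
```

Emit:
move_arm(
  steps=[
    {"x": 0.15,"y": -0.58,"z": 0,"yaw": 0,"fingers": 1},
    {"x": 0,"y": 0,"z": 1,"yaw": 0,"fingers": 1},
    {"x": 0,"y": 0,"z": 1,"yaw": 0,"fingers": 1},
    {"x": 0,"y": 0,"z": 1,"yaw": 0,"fingers": 1},
    {"x": 0,"y": 0,"z": 1,"yaw": 0,"fingers": 1},
    {"x": 0.22,"y": 0.42,"z": 0,"yaw": 0.935,"fingers": 1},
    {"x": 0.22,"y": 0.42,"z": 0,"yaw": 0.935,"fingers": 1},
    {"x": 0.22,"y": 0.42,"z": 0,"yaw": 0.935,"fingers": 1},
  ],
)

```text
clock: 26.7
ee_pos: [0.596, 0.1479, 0.1523]
tcp_rot: [0.467, 0.884, 0.0, -0.0]
ft_force: [0.2, 0.0, -0.4]
finger_gap: 0.0005
```

Emit:
move_arm(
  steps=[
    {"x": 0.22,"y": 0.42,"z": 0,"yaw": 0.935,"fingers": 1},
    {"x": 0.22,"y": 0.42,"z": 0,"yaw": 0.935,"fingers": 1},
    {"x": 0.22,"y": 0.42,"z": 0,"yaw": 0.935,"fingers": 1},
    {"x": 0.22,"y": 0.42,"z": 0,"yaw": 0.935,"fingers": 1},
    {"x": 0.22,"y": 0.42,"z": 0,"yaw": 0.935,"fingers": 1},
    {"x": 0.22,"y": 0.42,"z": 0,"yaw": 0.935,"fingers": 1},
    {"x": 0.22,"y": 0.42,"z": 0,"yaw": 0.935,"fingers": 1},
    {"x": 0.22,"y": 0.42,"z": 0,"yaw": 0.935,"fingers": 1},
  ],
)

```text
clock: 27.7
ee_pos: [0.64, 0.2318, 0.1521]
tcp_rot: [0.037, 0.999, 0.0, -0.0]
ft_force: [-0.1, -1.1, -0.8]
finger_gap: 0.0003
```

Emit:
move_arm(
  steps=[
    {"x": 0.22,"y": 0.42,"z": 0,"yaw": 0.935,"fingers": 1},
    {"x": 0.22,"y": 0.42,"z": 0,"yaw": 0.935,"fingers": 1},
    {"x": 0.22,"y": 0.42,"z": 0,"yaw": 0.935,"fingers": 1},
    {"x": 0,"y": 0,"z": 0,"yaw": 0,"fingers": 1},
  ],
)

```text
clock: 28.2
ee_pos: [0.6564, 0.2635, 0.1519]
tcp_rot: [-0.129, 0.992, 0.0, -0.0]
ft_force: [-0.1, 0.8, 0.4]
finger_gap: 0.0004
```

Emit:
move_arm(
  steps=[
    {"x": 0,"y": 0,"z": -1,"yaw": 0,"fingers": 1},
    {"x": 0,"y": 0,"z": -0.95,"yaw": 0,"fingers": 1},
    {"x": 0.35,"y": 0.09,"z": -0.12,"yaw": 0,"fingers": 1},
    {"x": 0.02,"y": 0,"z": -0.32,"yaw": 0,"fingers": 1},
    {"x": -0.06,"y": -0.015,"z": -0.28,"yaw": 0,"fingers": 1},
    {"x": -0.12,"y": -0.03,"z": -0.28,"yaw": 0,"fingers": 1},
    {"x": -0.155,"y": -0.04,"z": -0.26,"yaw": 0,"fingers": 1},
    {"x": -0.1,"y": -0.03,"z": -0.22,"yaw": 0,"fingers": 1},
  ],
)

```text
clock: 29.2
ee_pos: [0.6542, 0.263, 0.0661]
tcp_rot: [-0.129, 0.992, 0.0, -0.0]
ft_force: [-0.6, 1.3, 0.2]
finger_gap: 0.0004
```

Emit:
move_arm(
  steps=[
    {"x": 0.04,"y": 0.01,"z": -0.3,"yaw": 0,"fingers": 1},
    {"x": 0,"y": 0,"z": -0.26,"yaw": 0,"fingers": 1},
    {"x": 0,"y": 0,"z": 0,"yaw": 0,"fingers": 1},
  ],
)

```text
clock: 29.58
ee_pos: [0.6554, 0.2632, 0.0516]
tcp_rot: [-0.129, 0.992, -0.0, -0.0]
ft_force: [0.4, 0.5, -0.8]
finger_gap: 0.0004
```

Emit:
move_arm(
  steps=[
    {"x": -0.04,"y": -0.01,"z": 0,"yaw": 0,"fingers": 1},
    {"x": -0.04,"y": -0.01,"z": 0,"yaw": 0,"fingers": 1},
    {"x": -0.04,"y": -0.01,"z": 0,"yaw": 0,"fingers": 1},
    {"x": 0,"y": 0,"z": 0,"yaw": 0,"fingers": 1},
  ],
)

```text
clock: 30.08
ee_pos: [0.6525, 0.2625, 0.0526]
tcp_rot: [-0.129, 0.992, 0.0, 0.0]
ft_force: [0.9, 0.8, 0.0]
finger_gap: 0.0006
```

Emit:
move_arm(
  steps=[
    {"x": -0.04,"y": -0.01,"z": 0,"yaw": 0,"fingers": 1},
    {"x": -0.04,"y": -0.01,"z": 0,"yaw": 0,"fingers": 1},
    {"x": -0.04,"y": -0.01,"z": 0,"yaw": 0,"fingers": 1},
    {"x": 0,"y": 0,"z": 0,"yaw": 0,"fingers": 1},
  ],
)

```text
clock: 30.58
ee_pos: [0.6504, 0.2619, 0.0526]
tcp_rot: [-0.129, 0.992, 0.0, 0.001]
ft_force: [5.2, 1.9, -3.2]
finger_gap: 0.0002
```

Emit:
move_arm(
  steps=[
    {"x": -0.04,"y": -0.01,"z": 0,"yaw": 0,"fingers": 1},
    {"x": -0.04,"y": -0.01,"z": 0,"yaw": 0,"fingers": 1},
    {"x": 0,"y": 0,"z": 0,"yaw": 0,"fingers": 1},
  ],
)

```text
clock: 30.95
ee_pos: [0.6481, 0.2613, 0.0524]
tcp_rot: [-0.129, 0.992, 0.0, 0.001]
ft_force: [4.8, 1.3, -2.2]
finger_gap: 0.0004
```

Emit:
move_arm(
  steps=[
    {"x": -0.04,"y": -0.01,"z": 0,"yaw": 0,"fingers": 1},
    {"x": -0.02,"y": -0.005,"z": 0,"yaw": 0,"fingers": 1},
    {"x": 0,"y": 0,"z": 0,"yaw": 0,"fingers": 1},
  ],
)

```text
clock: 31.32
ee_pos: [0.6458, 0.2608, 0.0524]
tcp_rot: [-0.129, 0.992, -0.0, -0.0]
ft_force: [1.6, -0.0, -1.4]
finger_gap: 0.0003
```

Emit:
move_arm(
  steps=[
    {"x": -0.02,"y": -0.005,"z": 0,"yaw": 0,"fingers": 1},
    {"x": -0.02,"y": -0.005,"z": 0,"yaw": 0,"fingers": 1},
    {"x": 0,"y": 0,"z": 0,"yaw": 0,"fingers": 1},
  ],
)

```text
clock: 31.7
ee_pos: [0.6448, 0.2606, 0.0524]
tcp_rot: [-0.129, 0.992, 0.0, -0.0]
ft_force: [0.8, 0.3, -0.3]
finger_gap: 0.0004
```

Emit:
move_arm(
  steps=[
    {"x": -0.02,"y": -0.005,"z": 0,"yaw": 0,"fingers": 1},
    {"x": -0.02,"y": -0.005,"z": 0,"yaw": 0,"fingers": 1},
    {"x": 0,"y": 0,"z": 0,"yaw": 0,"fingers": 1},
  ],
)

```text
clock: 32.08
ee_pos: [0.6439, 0.2604, 0.0524]
tcp_rot: [-0.129, 0.992, 0.0, -0.0]
ft_force: [0.1, -0.6, -0.5]
finger_gap: 0.0005
```

Emit:
move_arm(
  steps=[
    {"x": -0.02,"y": -0.005,"z": 0,"yaw": 0,"fingers": 1},
    {"x": -0.03,"y": -0.008,"z": 0,"yaw": 0,"fingers": 1},
    {"x": 0,"y": 0,"z": 0,"yaw": 0,"fingers": 1},
  ],
)

```text
clock: 32.45
ee_pos: [0.6432, 0.2602, 0.0525]
tcp_rot: [-0.129, 0.992, 0.0, 0.0]
ft_force: [3.2, 1.4, -2.5]
finger_gap: -0.0002
```

Emit:
move_arm(
  steps=[
    {"x": 0.58,"y": 0.15,"z": 0,"yaw": 0,"fingers": 1},
    {"x": 0,"y": 0,"z": 1,"yaw": 0,"fingers": 1},
    {"x": 0,"y": 0,"z": 1,"yaw": 0,"fingers": 1},
    {"x": 0,"y": 0,"z": 1,"yaw": 0,"fingers": 1},
    {"x": 0,"y": 0,"z": 1,"yaw": 0,"fingers": 1},
    {"x": -0.97,"y": -0.25,"z": 0.3,"yaw": 0,"fingers": 1},
    {"x": -0.97,"y": -0.25,"z": 0,"yaw": 0,"fingers": 1},
    {"x": -0.97,"y": -0.25,"z": 0,"yaw": 0,"fingers": 1},
  ],
)

```text
clock: 33.45
ee_pos: [0.5834, 0.2447, 0.16]
tcp_rot: [-0.129, 0.992, -0.0, -0.0]
ft_force: [0.3, -0.8, -0.1]
finger_gap: 0.0005
```

Emit:
move_arm(
  steps=[
    {"x": -0.97,"y": -0.25,"z": 0,"yaw": 0,"fingers": 1},
    {"x": -0.97,"y": -0.25,"z": 0,"yaw": 0,"fingers": 1},
    {"x": -0.97,"y": -0.25,"z": 0,"yaw": 0,"fingers": 1},
    {"x": -0.97,"y": -0.26,"z": 0,"yaw": 0,"fingers": 1},
    {"x": -0.97,"y": -0.26,"z": 0,"yaw": 0,"fingers": 1},
    {"x": -0.97,"y": -0.26,"z": -0.3,"yaw": 0,"fingers": 1},
    {"x": 0,"y": 0,"z": 0,"yaw": 0,"fingers": 1},
  ],
)

```text
clock: 34.33
ee_pos: [0.4376, 0.2065, 0.1524]
tcp_rot: [-0.129, 0.992, -0.0, -0.001]
ft_force: [0.2, -0.1, -0.1]
finger_gap: 0.0001
```

```bash
python3 - <<'E'
from h import *
S,T=read_camera("scene"),read_camera("top")
def crop(im,x,y,w=80,h=80,s=5): return cv2.resize(im[y:y+h,x:x+w],None,fx=s,fy=s,interpolation=cv2.INTER_CUBIC)
c=np.array([[.5474,.2345,.1]]); o=[]
for n,im in(("top",T),("scene",S)):
    u=(proj(n,c)[0]-[40,40]).astype(int); o.append(crop(im,*u))
cv2.imwrite("pics/c5.png",np.hstack(o)); ob=monitor.get_obs(); print(ob["ee_pos"],ob["clock"])
E
```

```text
[0.43972738 0.20700954 0.15283507] 34.425
```

View pics/c5.png

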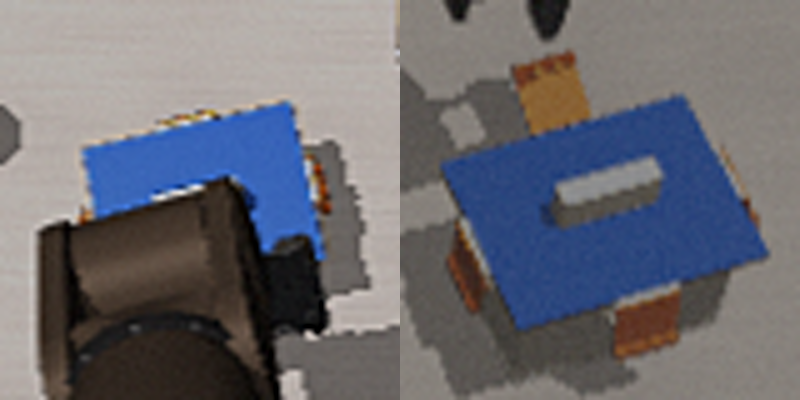

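Clips a, b and d are down and staying there (orange edges at about (645,320), (750,190) and (465,270) of the crop); clip c is still up at (550,90). Folding c.

Emit:
move_arm(
  steps=[
    {"x": 0,"y": 0,"z": -1,"yaw": 0,"fingers": 1},
    {"x": 0,"y": 0,"z": -0.97,"yaw": 0,"fingers": 1},
    {"x": -0.35,"y": -0.09,"z": -0.12,"yaw": 0,"fingers": 1},
    {"x": -0.02,"y": 0,"z": -0.32,"yaw": 0,"fingers": 1},
    {"x": 0.06,"y": 0.015,"z": -0.28,"yaw": 0,"fingers": 1},
    {"x": 0.12,"y": 0.03,"z": -0.28,"yaw": 0,"fingers": 1},
    {"x": 0.155,"y": 0.04,"z": -0.26,"yaw": 0,"fingers": 1},
    {"x": 0.1,"y": 0.03,"z": -0.22,"yaw": 0,"fingers": 1},
  ],
)

```text
clock: 35.42
ee_pos: [0.4411, 0.2075, 0.0658]
tcp_rot: [-0.129, 0.992, 0.0, 0.0]
ft_force: [-0.4, -0.3, 1.2]
finger_gap: 0.0003
```

Emit:
move_arm(
  steps=[
    {"x": -0.04,"y": -0.01,"z": -0.3,"yaw": 0,"fingers": 1},
    {"x": 0,"y": 0,"z": -0.26,"yaw": 0,"fingers": 1},
    {"x": 0,"y": 0,"z": 0,"yaw": 0,"fingers": 1},
  ],
)

```text
clock: 35.8
ee_pos: [0.4393, 0.2071, 0.0516]
tcp_rot: [-0.129, 0.992, -0.0, -0.001]
ft_force: [-1.5, -0.1, -0.4]
finger_gap: 0.0007
```

Emit:
move_arm(
  steps=[
    {"x": 0.04,"y": 0.01,"z": 0,"yaw": 0,"fingers": 1},
    {"x": 0.04,"y": 0.01,"z": 0,"yaw": 0,"fingers": 1},
    {"x": 0.02,"y": 0.005,"z": 0,"yaw": 0,"fingers": 1},
    {"x": 0,"y": 0,"z": 0,"yaw": 0,"fingers": 1},
  ],
)

```text
clock: 36.3
ee_pos: [0.4423, 0.2079, 0.0523]
tcp_rot: [-0.129, 0.992, 0.0, 0.0]
ft_force: [-1.4, 0.3, -0.2]
finger_gap: 0.0003
```

Emit:
move_arm(
  steps=[
    {"x": 0.04,"y": 0.01,"z": 0,"yaw": 0,"fingers": 1},
    {"x": 0.04,"y": 0.01,"z": 0,"yaw": 0,"fingers": 1},
    {"x": 0.02,"y": 0.005,"z": 0,"yaw": 0,"fingers": 1},
    {"x": 0,"y": 0,"z": 0,"yaw": 0,"fingers": 1},
  ],
)

```text
clock: 36.8
ee_pos: [0.4448, 0.2084, 0.0521]
tcp_rot: [-0.129, 0.992, 0.0, 0.0]
ft_force: [-0.1, -0.2, 0.0]
finger_gap: 0.0003
```

Emit:
move_arm(
  steps=[
    {"x": 0.04,"y": 0.01,"z": 0,"yaw": 0,"fingers": 1},
    {"x": 0.04,"y": 0.01,"z": 0,"yaw": 0,"fingers": 1},
    {"x": 0.04,"y": 0.01,"z": 0,"yaw": 0,"fingers": 1},
    {"x": 0,"y": 0,"z": 0,"yaw": 0,"fingers": 1},
  ],
)

```text
clock: 37.3
ee_pos: [0.4476, 0.2091, 0.0521]
tcp_rot: [-0.129, 0.992, 0.0, -0.0]
ft_force: [-1.8, 0.5, -0.8]
finger_gap: 0.0004
```

Emit:
move_arm(
  steps=[
    {"x": 0.04,"y": 0.01,"z": 0,"yaw": 0,"fingers": 1},
    {"x": 0.04,"y": 0.01,"z": 0,"yaw": 0,"fingers": 1},
    {"x": 0,"y": 0,"z": 0,"yaw": 0,"fingers": 1},
  ],
)

```text
clock: 37.67
ee_pos: [0.4487, 0.2094, 0.0518]
tcp_rot: [-0.129, 0.992, -0.0, -0.001]
ft_force: [-5.4, -1.2, -2.5]
finger_gap: 0.0005
```

Bead at corner ≈ 22 mm; next 2 mm over the crest.

Emit:
move_arm(
  steps=[
    {"x": 0.04,"y": 0.01,"z": 0,"yaw": 0,"fingers": 1},
    {"x": 0.04,"y": 0.01,"z": 0,"yaw": 0,"fingers": 1},
    {"x": 0,"y": 0,"z": 0,"yaw": 0,"fingers": 1},
  ],
)

```text
clock: 38.05
ee_pos: [0.4511, 0.21, 0.0519]
tcp_rot: [-0.129, 0.992, -0.0, -0.001]
ft_force: [-4.2, -1.8, -2.4]
finger_gap: 0.0003
```

Emit:
move_arm(
  steps=[
    {"x": 0.04,"y": 0.01,"z": 0,"yaw": 0,"fingers": 1},
    {"x": 0.02,"y": 0.005,"z": 0,"yaw": 0,"fingers": 1},
    {"x": 0,"y": 0,"z": 0,"yaw": 0,"fingers": 1},
  ],
)

```text
clock: 38.42
ee_pos: [0.4538, 0.2107, 0.0524]
tcp_rot: [-0.129, 0.992, 0.0, 0.001]
ft_force: [-0.9, -0.6, -0.8]
finger_gap: 0.0007
```

Emit:
move_arm(
  steps=[
    {"x": 0.03,"y": 0.008,"z": 0,"yaw": 0,"fingers": 1},
    {"x": 0.02,"y": 0.005,"z": 0,"yaw": 0,"fingers": 1},
    {"x": 0,"y": 0,"z": 0,"yaw": 0,"fingers": 1},
  ],
)

```text
clock: 38.8
ee_pos: [0.4548, 0.211, 0.0523]
tcp_rot: [-0.129, 0.992, 0.0, 0.0]
ft_force: [-0.8, -0.2, -0.4]
finger_gap: 0.0002
```

Emit:
move_arm(
  steps=[
    {"x": 0.03,"y": 0.008,"z": 0,"yaw": 0,"fingers": 1},
    {"x": 0.02,"y": 0.005,"z": 0,"yaw": 0,"fingers": 1},
    {"x": 0,"y": 0,"z": 0,"yaw": 0,"fingers": 1},
  ],
)

```text
clock: 39.17
ee_pos: [0.4558, 0.2113, 0.0522]
tcp_rot: [-0.129, 0.992, 0.0, 0.0]
ft_force: [0.2, -0.4, 0.1]
finger_gap: 0.0007
```

Emit:
move_arm(
  steps=[
    {"x": 0.03,"y": 0.008,"z": 0,"yaw": 0,"fingers": 1},
    {"x": 0.02,"y": 0.005,"z": 0,"yaw": 0,"fingers": 1},
    {"x": 0,"y": 0,"z": 0,"yaw": 0,"fingers": 1},
  ],
)

```text
clock: 39.55
ee_pos: [0.4564, 0.2114, 0.052]
tcp_rot: [-0.129, 0.992, -0.0, -0.001]
ft_force: [-4.1, -2.1, 1.7]
finger_gap: 0.0008
```

Emit:
move_arm(
  steps=[
    {"x": -0.58,"y": -0.15,"z": 0,"yaw": 0,"fingers": 1},
    {"x": 0,"y": 0,"z": 1,"yaw": 0,"fingers": 1},
    {"x": 0,"y": 0,"z": 1,"yaw": 0,"fingers": 1},
    {"x": 0,"y": 0,"z": 1,"yaw": 0,"fingers": 1},
    {"x": 0,"y": 0,"z": 1,"yaw": 0,"fingers": 1},
    {"x": 0,"y": -0.8,"z": 1,"yaw": 0,"fingers": 1},
    {"x": 0,"y": -1,"z": 0.5,"yaw": 0,"fingers": 1},
    {"x": 0,"y": -1,"z": 0,"yaw": 0,"fingers": 1},
  ],
)

```text
clock: 40.55
ee_pos: [0.4424, 0.1372, 0.1906]
tcp_rot: [-0.129, 0.992, 0.0, 0.002]
ft_force: [1.0, -1.0, -0.6]
finger_gap: 0.0001
```

```bash
python3 - <<'E'
from h import *
S,T=read_camera("scene"),read_camera("top")
def crop(im,x,y,w=80,h=80,s=5): return cv2.resize(im[y:y+h,x:x+w],None,fx=s,fy=s,interpolation=cv2.INTER_CUBIC)
c=np.array([[.5474,.2345,.1]]); o=[]
for n,im in(("top",T),("scene",S)):
    u=(proj(n,c)[0]-[40,40]).astype(int); o.append(crop(im,*u))
cv2.imwrite("pics/c6.png",np.hstack(o)); ob=monitor.get_obs(); print(ob["ee_pos"],ob["ft_force"],ob["clock"])
E
```

```text
[0.44205387 0.13641334 0.18991999] [ 0.92619364  0.25200425 -0.07148771] 40.65
```

View pics/c6.png

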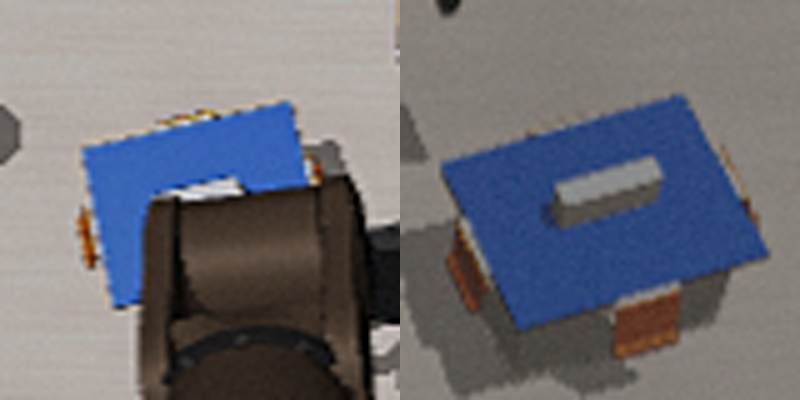

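The last picture shows all four clips down, with c no longer standing up at (550,90). The lid's corners at (443,165), (685,97), (768,255) and (520,328) are where they were after placing. Handing in.

```bash
python3 -c "
from workcell import order; print(order.job_done())"
```

```text
the job is handed in; nothing more can be done
None
```

The job is handed in: the lid is on the box and all four clips are folded down and snapped home. No verdict was reported.

- **Lid:** I gripped it by its bar and lowered it into the mouth. It touched the rim at the expected tool height (0.110 m). I let go with all four clips still open.
- **Clips:** I pushed each one in small steps, in the order b, d, a, c. Each time the force rose over the bead, fell to about zero after the snap, then rose again at the hard stop. The table shows the force along the push direction, read at the end of each step; it stayed well under 20 N.

| Clip | Highest reading over the bead | Reading at the stop |
|---|---|---|
| b | about 7 N | about 8 N |
| d | about 3.5 N | about 5 N |
| a | about 5 N | about 3 N |
| c | about 5 N | about 4 N |

- **Last check:** the final picture shows no clip open and the lid where it was placed. The gripper was well clear and the force reading was within its noise of about 1 N. The clock stood at 40.7 s.
- **What disagreed:** while the lid hovered over the box, the scene camera put it about 5 mm further out in x than the top camera and the arm did. I went with the latter two, and the lid then went in cleanly.
- **Not measured:** in the final pictures clip c's face is hidden, so its snap rests on the force readings and on it not springing back. I did not re-measure the bystanders.

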